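# Switch the cap diverter over and run the queued caps into the other tray

### The job

The cap diverter on the bench is set to feed the wrong tray: rock its yellow seesaw over its pivot by pressing its raised end down with a fingertip, so that it feeds the other chute. Only then press the black pad of the red spring stop fully down and keep it pressed until all three green caps have rolled down into that other tray, and let go so that the stop springs shut. Use the fingertips alone: do not touch the caps themselves, and leave the bottle, beaker and pump heads where they are.

Things in the scene. Friction and masses are not known exactly. Their poses are not given: they have to be found in the camera images.
- stand: Cap diverter: fixed upright chute stand, 412 mm wide (its y), 68 deep, 235 high, grey back panel, clear front pane. Origin: centre of its underside; x to its back, away from the robot, y left, z up. Three caps queue in a sloping infeed at the upper left and drop on a seesaw deck in the middle, whose ends lead by short chutes to a blue tray at either end. The space over the rocker pads is free.
- gate (a joint): Angle of the seesaw about the stand's x axis (pivot 82 mm up at the stand's y = 0), rad, rigid stops at -0.30 and +0.30. Positive: left end up, feeds the right tray; negative: right end up, feeds the left tray. A tumbler weight over the pivot (28 mm round, top 52 mm above pivot) makes it fall to either stop once past the middle and rest there; takes under 1 N at a pad. Starts on either side.
- pad_left (a point): Centre of the top of the left finger pad of the seesaw: black rubber, 24 x 24 x 6 mm, on a yellow tab reaching forward from the left end of the rocker bar. At (-78, +76, 87) mm in the stand's frame when the bar is level, about 22 mm higher when raised and 22 mm lower when down.
- pad_right (a point): The same on the right end of the rocker bar, at (-78, -76, 87) mm when level.
- stop (a joint): Angle of the red spring stop lever that holds the caps back, rad: 0 shut (its spring returns it there when let go), 0.52 fully pressed, on a rigid stop. From 0.38 on its blade is clear of the caps and they run. Pressing takes about 1.5 N at first, 3 N at the end.
- stop_pad (a point): Centre of the top of the black rubber finger pad (26 x 28 mm) on the upper left end of the red stop lever, over the infeed; facing up, tilted 12 degrees. At (0, +142, 232) mm in the stand's frame when shut; its hinge lies 57 mm to the right and 20 mm lower, along the stand's x, so it sinks about 31 mm when fully pressed. Nothing near it is higher.
- cap_1_center (a point): Centre of the first green ribbed screw cap, 38 mm in diameter, 18 mm thick, 14 g, standing on edge in the infeed track against the blade of the stop. Centre heights: about 0.16 to 0.18 m in the track, below 0.13 m once it has dropped on the seesaw, below 0.07 m in a tray.
- cap_2_center (a point): Centre of the second, equal cap, behind the first.
- cap_3_center (a point): Centre of the third, equal cap, behind the second.
- tray_left_in (a point): Centre of the inner floor (45 x 115 mm, axes as the stand's) of the blue tray at the stand's left end, walls 62 mm high above it (38 mm under the chute).
- tray_right_in (a point): The same for the blue tray at the right end.
- beaker: Steel sampling beaker, 67 mm round, 78 mm high, standing left of the stand; origin under its centre. To be left alone.
- bottle_open: Open amber-pink bottle, 68 mm round, 156 mm high, left of the stand; origin under its centre. To be left alone.
- pump_1: Loose black pump head, 31 x 58 x 58 mm, left of the stand near the table's front edge; origin on its underside. To be left alone.
- pump_2: A second black pump head of the same size. To be left alone.

How it is judged:
By the outcome, as a careful person would: the job done as asked, in the order asked, and still so for the second after the job is handed in, with the robot touching nothing.
It also fails if it takes over 43 s, if anything falls off the work surface, if the arm or the gripper's body presses on something with over 40 N, if the wrist force passes 120 N, or if a joint passes its speed limit or range.

### The arm

A 7-joint arm with a two-finger parallel gripper is mounted at the origin on a cart in front of the work surface, level with it; the furniture and walls round the work are solid. World frame = base frame: x ahead of the robot, y to its left, z up, the work surface at z = 0. Lengths are in m, angles in rad, forces in N, time in s.
With the tool pointing down it reaches from about 0.425 to 0.925 m from the base axis. Payload 6.8 kg.
Tool frame: the origin (TCP) lies between the finger pads; the fingertips stand 22 mm ahead of it and the grasp point (between the pads) lies 3 mm ahead of it (bot.tip_reach is the distance from the TCP to the fingertips, in m); z points along the fingers, x is the direction in which the jaws open and shut, and the axes are right-handed (so a half turn about z gives the same grasp; the last joint's range is limited). The gripper opens to 85 mm and grips with 20 to 120 N. Pads are 22 mm wide; open, the fingers measure 114 mm over their backs; the gripper's body (76 mm by 85 mm) begins 54 mm behind the grasp point. The pads swing forward as they close: fully open they stand 13 mm farther back than shut.
Start: joints at [-1.354, 0.477, 0.022, 1.555, -0.011, 1.109, -0.083], TCP at [0.215, 0.64, 0.253] pointing down, gripper open.
Joint ranges: [-2.96, 2.96], [-0.34, 2.1], [-1.41, 1.46], [0.24, 2.44], [-1.37, 4.51], [0.17, 1.92], [-2.96, 2.96]. Speed limits (rad/s): [2.39, 2.39, 3.14, 3.14, 3.14, 3.14, 3.14].

### API

Orientations are given as a unit quaternion [w, x, y, z].
In Python, from station import bot gives the robot as it stands.
- The arm moves only by the tool step_arm, never from a script. Its argument "targets" is a list of rows, each a list of 5 numbers: the shift along the tool's x, y, z in mm, then the turn about the tool's z in degrees, then the closure, from 0 (fully open) to 1 (shut). In form: [[dx, dy, dz, spin, jaw], ...]. A call has 1 to 20 rows; each row is the pose to reach, as a shift and turn from the pose commanded when the call began, along the tool's axes at that moment; what a row does not reach only later rows make up. A row lasts 1/12 s, in which the tool goes at most 41.7 mm and 7.16 degrees, less where a joint would pass 70% of its speed; a pose out of reach is approached as far as the arm can. A call with a gripper value outside its range is refused whole. The fingers move at their own pace and stop on an object; "newtons" is the grip in N (left out, the last holds). Time passes only in rows, so rows that repeat a pose let the fingers close. It gives the time, the measured TCP pose, the force and the opening at its end, in the units of the state.
- bot.get_obs(): the state, without advancing time (a new reading comes with each control period).
- bot.read_camera(name): name is "side" or "top"; returns a dict with "frame" (400x640x3 uint8, red, green, blue), "z_map" (400x640 float32, m along the optical axis (not along the pixel's ray), 0 where there is no reading), "fov_y" (degrees; the focal length in pixels is half the picture's height over the tangent of half this angle, whatever the lens; pixels are square), "cx", "cy" (the principal point, pixels), "R" (3x3) and "t" (3): a world point X has camera coordinates R X + t. Camera axes: x right, y down, z forward; pixel columns grow to the right and rows downward; lengths in m; the calibration is good to about 2 mm. A picture is of the moment at which its call begins.
- bot.hand_in(): hands the job in, once; it reports no verdict.
The state is a dict: "t": time; "q": joint angles; "joint_vel": joint speeds; "joint_torque": joint torques, N m; "eef_pos": TCP position; "tool_rot": TCP orientation; "contact_force": force on the tool from outside, world axes, zero at the start; "torque": the same for the moment, N m; "gripper_width": opening from 0.0 (shut) to 1.0 (fully open).
Only numpy, scipy, OpenCV 4.12 (cv2) and the standard library are available. Lean on these libraries where they do the work, as an engineer would, in place of code of your own. Each camera call takes 0.05 s, during which the arm holds its last target.

## Working session

There is one attempt and no reset: what is moved stays moved. The work goes in short steps, Python scripts to look and compute and a tool call to move; the robot and the scene stay as the last step left them, time stands still between calls to the robot, and variables do not carry over. Pictures are saved under pics/ and viewed, and the job is handed in when it is done.

Besides the shell and the picture viewer there is one more tool, called as a command line: name --pt "numbers of a row" for each row, then --argument value for the rest. step_arm: Moves the arm, as the interface text tells. Its arguments: {"type":"object","properties":{"targets":{"type":"array"},"newtons":{"type":"number"}},"required":["targets"]}

```bash
mkdir -p pics; cat > h.py <<'E'
import numpy as np, cv2
from station import bot
def cam(n,fn):
    c=bot.read_camera(n); cv2.imwrite('pics/'+fn,cv2.cvtColor(c['frame'],cv2.COLOR_RGB2BGR)); return c
def pts(c):
    z=c['z_map'];h,w=z.shape;f=h/2/np.tan(np.radians(c['fov_y'])/2)
    u,v=np.meshgrid(np.arange(w),np.arange(h))
    P=np.stack([(u-c['cx'])/f*z,(v-c['cy'])/f*z,z],-1)
    return (P-c['t'])@c['R']
E
python3 - <<'E'
from h import *
for n in('side','top'):
    c=cam(n,n+'0.png'); np.savez(n+'0.npz',**c); print(n,c['fov_y'],c['cx'],c['cy'],-c['R'].T@c['t'])
o=bot.get_obs();print(o,bot.tip_reach)
E
```

```text
side 51.4445131903719 319.5447737959365 200.98382274724923 [-0.10604985 -0.62425087  0.61354845]
top 53.71107706014342 322.9431950536467 194.9975920013395 [0.31729256 0.15396159 1.12717339]
{'t': 0.1, 'q': array([-1.35410816,  0.47774056,  0.02235986,  1.55635199, -0.01150387,
        1.10933053, -0.08311899]), 'joint_vel': array([-0.00205606, -0.00210756, -0.00077072, -0.0026163 ,  0.00054861,
        0.00012123, -0.00292859]), 'joint_torque': array([ 4.36933376e-03, -5.97759175e+01,  1.61374379e+00, -2.81952256e+01,
        1.28323759e-02,  5.04905198e-03,  1.03561405e-05]), 'eef_pos': array([0.21525358, 0.63922202, 0.252408  ]), 'tool_rot': array([ 5.47630537e-04,  8.12133678e-01,  5.83470792e-01, -6.51394701e-04]), 'contact_force': array([-0.03057672, -0.71054474,  0.10116207]), 'torque': array([ 0.02371359, -0.00448132, -0.06003078]), 'gripper_width': 0.997679771265609} 0.022
```

View pics/side0.png

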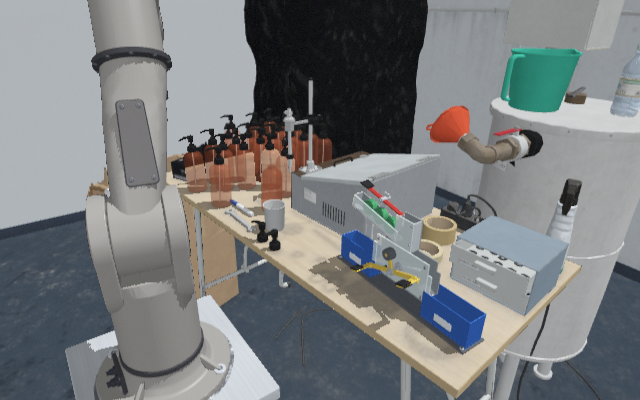

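View pics/top0.png

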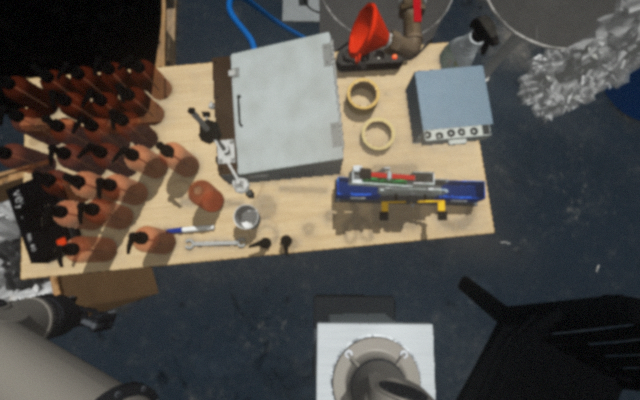

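```bash
python3 - <<'E'
import cv2
a=cv2.imread('pics/side0.png')[165:355,310:500];b=cv2.imread('pics/top0.png')[150:235,320:500]
cv2.imwrite('pics/sz.png',cv2.resize(a,None,fx=3.1,fy=3.1,interpolation=cv2.INTER_CUBIC));cv2.imwrite('pics/tz.png',cv2.resize(b,None,fx=4.4,fy=4.4,interpolation=cv2.INTER_CUBIC))
E
cat > m.py <<'E'
from h import *
def meas(s,name):
    c=s; P=pts(c); hsv=cv2.cvtColor(c['frame'],cv2.COLOR_RGB2HSV)
    out={}
    for k,lo,hi in (('yellow',(18,140,90),(34,255,255)),('blue',(105,150,50),(125,255,255)),('green',(50,100,60),(85,255,255)),('red',(0,150,90),(6,255,255))):
        m=cv2.inRange(hsv,lo,hi)
        n,l,st,ce=cv2.connectedComponentsWithStats(m)
        for i in range(1,n):
            if st[i,4]>8:
                q=P[(l==i)&(c['z_map']>0)]
                if len(q)==0: continue
                print(name,k,st[i],'med',np.median(q,0).round(3),'min',np.percentile(q,3,axis=0).round(3),'max',np.percentile(q,97,axis=0).round(3))
E
python3 - <<'E'
from m import *
for n in('side','top'): meas(dict(np.load(n+'0.npz')),n)
E
```

```text
side yellow [389 260   4   8  23] med [ 0.476 -0.093  0.097] min [ 0.474 -0.097  0.089] max [ 0.479 -0.089  0.106]
side yellow [362 263  25   8  88] med [ 0.476 -0.047  0.066] min [ 0.455 -0.081  0.059] max [ 0.478 -0.025  0.079]
side yellow [352 269   9   3  12] med [ 0.432 -0.031  0.062] min [ 0.429 -0.034  0.007] max [0.489 0.024 0.064]
side yellow [393 270  26  15 123] med [ 0.474 -0.148  0.098] min [ 0.455 -0.175  0.082] max [ 0.477 -0.109  0.107]
side yellow [396 285   6   3  10] med [ 0.428 -0.163  0.102] min [ 0.427 -0.172  0.007] max [ 0.525 -0.08   0.105]
side blue [342 231  33  34 770] med [0.497 0.067 0.052] min [ 0.494 -0.007  0.012] max [0.546 0.105 0.071]
side blue [362 268  19   9 102] med [ 0.498 -0.012  0.015] min [ 0.493 -0.015  0.007] max [0.525 0.011 0.027]
side blue [ 420  285   66   63 2211] med [ 0.492 -0.252  0.047] min [ 0.488 -0.298  0.009] max [ 0.539 -0.183  0.071]
side green [ 501   48   81   64 3942] med [ 1.095 -0.006  0.437] min [ 1.03  -0.06   0.349] max [1.243 0.079 0.501]
side green [365 199  31  29 248] med [ 0.513 -0.015  0.181] min [ 0.509 -0.05
[... 1499 characters left out ...]
  0.325] min [ 0.846 -0.066  0.322] max [ 0.894 -0.051  0.328]
top red [419   0   3  19  23] med [ 0.9   -0.075  0.298] min [ 0.873 -0.144  0.054] max [ 1.036 -0.065  0.327]
top red [ 348    3   41   60 1463] med [0.813 0.053 0.326] min [0.763 0.011 0.28 ] max [0.87  0.087 0.38 ]
top red [ 69 146   6   4   9] med [0.601 0.792 0.139] min [0.596 0.788 0.138] max [0.604 0.799 0.143]
top red [371 173  15   5  58] med [0.518 0.014 0.218] min [ 0.513 -0.     0.184] max [0.522 0.033 0.224]
top red [393 175  21   5  71] med [ 0.517 -0.047  0.206] min [ 0.512 -0.069  0.2  ] max [ 0.52  -0.02   0.212]
top red [ 56 237  11   9  78] med [0.364 0.837 0.067] min [0.349 0.752 0.063] max [0.374 0.852 0.201]
```

View pics/sz.png

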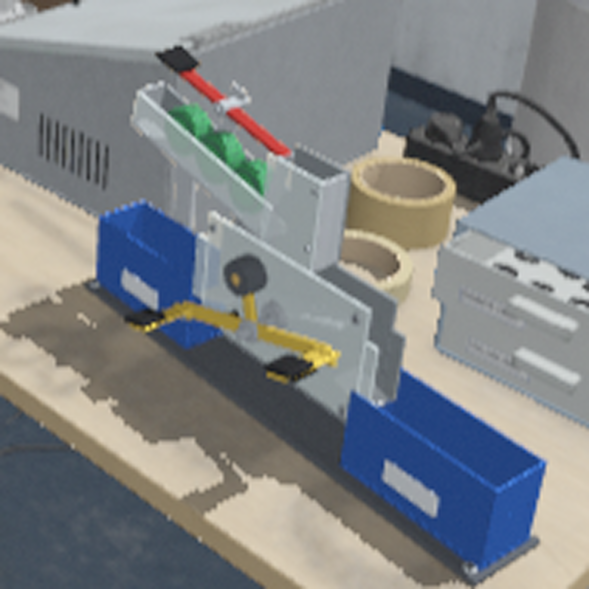

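View pics/tz.png

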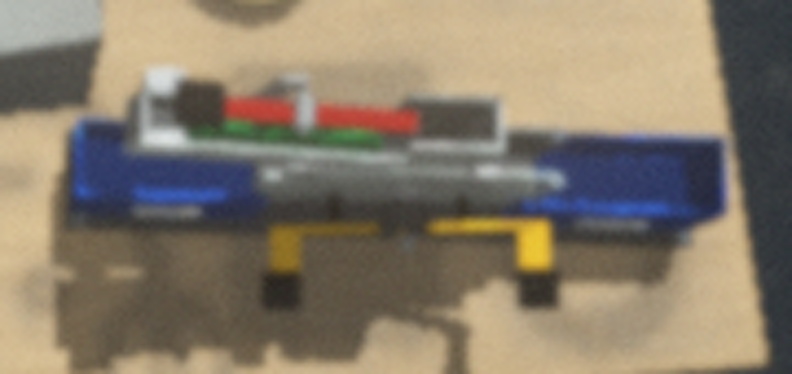

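```bash
python3 - <<'E'
from m import *
for n,ps in (('side',{'R':(402,284),'L':(356,268),'S':(367,184)}),('top',{'R':(442,216),'L':(384,216),'S':(365,173)})):
    c=dict(np.load(n+'0.npz'));P=pts(c);fr=c['frame'].astype(int)
    for k,(u,v) in ps.items():
        w=P[v-8:v+9,u-10:u+11]; m=(fr[v-8:v+9,u-10:u+11].max(-1)<75)&(w[...,2]>0.03)
        l=cv2.connectedComponents(m.astype(np.uint8))[1]; m=l==l[8,10]
        q=w[m]; vv,uu=np.nonzero(m); print(n,k,len(q),'px',uu.mean()+u-10,vv.mean()+v-8,np.median(q,0).round(4),np.percentile(q,5,axis=0).round(3),np.percentile(q,95,axis=0).round(3))
        # ray onto planes
        f=200/np.tan(np.radians(c['fov_y'])/2); d=c['R'].T@np.array([(uu.mean()+u-10-c['cx'])/f,(vv.mean()+v-8-c['cy'])/f,1]); o=-c['R'].T@c['t']
        z={'R':.109,'L':.065,'S':.232}[k]; print('   ray',(o+d*(z-o[2])/d[2]).round(4))
E
```

```text
side R 75 px 402.94666666666666 283.2133333333333 [ 0.4337 -0.17    0.1102] [ 0.426 -0.178  0.062] [ 0.482 -0.139  0.113]
   ray [ 0.4342 -0.1705  0.109 ]
side L 47 px 355.8085106382979 266.8936170212766 [ 0.4349 -0.0264  0.0657] [ 0.429 -0.033  0.061] [ 0.445 -0.013  0.068]
   ray [ 0.4367 -0.0244  0.065 ]
side S 66 px 366.93939393939394 183.74242424242425 [0.5165 0.0426 0.2318] [0.508 0.033 0.227] [0.529 0.054 0.235]
   ray [0.516  0.0418 0.232 ]
top R 44 px 441.97727272727275 215.36363636363637 [ 0.436  -0.1646  0.1098] [ 0.429 -0.171  0.106] [ 0.442 -0.156  0.114]
   ray [ 0.4356 -0.1644  0.109 ]
top L 71 px 383.056338028169 215.45070422535213 [ 0.4401 -0.0184  0.0645] [ 0.43  -0.028  0.06 ] [ 0.449 -0.008  0.069]
   ray [ 0.4391 -0.0181  0.065 ]
top S 64 px 364.71875 174.53125 [0.5144 0.0491 0.2316] [0.507 0.04  0.229] [0.523 0.061 0.236]
   ray [0.5151 0.0498 0.232 ]
```

```bash
cat >> h.py <<'E'
from scipy.spatial.transform import Rotation as Ro
def rel(p,o=None):
    o=o or bot.get_obs(); q=o['tool_rot']; R=Ro.from_quat([q[1],q[2],q[3],q[0]])
    return (R.inv().apply(np.array(p)-o['eef_pos'])*1000).round(1)
E
python3 - <<'E'
from h import *
for p in ((.3,.55,.36),(.46,.28,.36),(.50,0.05,.36),(.43,-.17,.34),(.43,-.17,.2)): print(p,rel(p))
c=dict(np.load('top0.npz'));P=pts(c)
m=(abs(P[...,0]-.515)<.07)&(P[...,1]>-0.32)&(P[...,1]<.13)
for y in np.arange(-.30,.11,.02):
    print(round(y,2),[ (lambda q: round(float(q.max()),3) if len(q) else 0)(P[...,2][(abs(P[...,0]-x)<.006)&(abs(P[...,1]-y)<.01)]) for x in np.arange(.43,.58,.012)])
m=(P[...,0]<.62)&(P[...,0]>.1)&(P[...,1]>.1)&(P[...,1]<.6); print('max h',P[...,2][m].max(), P[m][P[...,2][m].argmax()])
E
```

```text
(0.3, 0.55, 0.36) [ -57.7  108.8 -107.5]
(0.46, 0.28, 0.36) [-262.5  346.6 -107.1]
(0.5, 0.05, 0.36) [-467.7  457.9 -106.7]
(0.43, -0.17, 0.34) [-698.5  461.8  -86.3]
(0.43, -0.17, 0.2) [-698.3  461.8   53.7]
-0.3 [0.004, 0.004, 0.004, 0.004, 0.01, 0.073, 0.074, 0.073, 0.071, 0.073, 0.002, 0.003, 0.002]
-0.28 [0.005, 0.003, 0.005, 0.004, 0.011, 0.072, 0.012, 0.014, 0.014, 0.072, 0.003, 0.006, 0.002]
-0.26 [0.003, 0.005, 0.003, 0.006, 0.009, 0.074, 0.012, 0.015, 0.012, 0.074, 0.003, 0.003, 0.005]
-0.24 [0.005, 0.004, 0.004, 0.004, 0.01, 0.073, 0.011, 0.012, 0.012, 0.073, 0.004, 0.004, 0.002]
-0.22 [0.003, 0.002, 0.005, 0.005, 0.011, 0.075, 0.011, 0.013, 0.012, 0.073, 0.003, 0.006, 0.006]
-0.2 [0.005, 0, 0, 0.003, 0.01, 0.072, 0.011, 0.013, 0.011, 0.072, 0, 0.004, 0.005]
-0.18 [0.114, 0.114, 0.109, 0.106, 0.105, 0.072, 0.124, 0, 0.129, 0, 0, 0.004, 0.003]
-0.16 [0.114, 0.114, 0.107, 0.109, 0.107, 0.009, 0.135, 0, 0.131, 0, 0, 0, 0]
-0.14 [0.004, 0.004, 0.002, 0.004, 0.106, 0.066, 0.133, 0.101, 0.13, 0, 0, 0, 0]
-0.12 [0.004, 0.004, 0.006, 0.006, 0.097, 0.063, 0.205, 0.203, 0.204, 0.201
[... 340 characters left out ...]
71, 0, 0, 0.003]
-0.02 [0.071, 0.07, 0.068, 0.065, 0.066, 0.009, 0.176, 0.218, 0.219, 0.214, 0, 0, 0]
0.0 [0.061, 0.063, 0.062, 0.004, 0.006, 0.071, 0.181, 0.221, 0.221, 0.223, 0, 0, 0.003]
0.02 [0.006, 0.003, 0.003, 0.004, 0.003, 0.071, 0.19, 0.225, 0.225, 0.207, 0, 0, 0]
0.04 [0.004, 0.005, 0.003, 0.006, 0.003, 0.065, 0.231, 0.233, 0.236, 0.01, 0, 0, 0]
0.06 [0.004, 0.002, 0.003, 0.004, 0.002, 0.074, 0.232, 0.237, 0.237, 0.232, 0.178, 0, 0.003]
0.08 [0.004, 0.004, 0.005, 0.003, 0.003, 0.074, 0.196, 0.199, 0.201, 0.196, 0.175, 0.005, 0.005]
0.1 [0.006, 0.004, 0.004, 0.004, 0.007, 0.056, 0.074, 0.073, 0.073, 0.073, 0.072, 0.211, 0.21]
max h 1.12717339154058 [0.31729256 0.15396159 1.12717339]
```

step_arm --pt "0 0 -40 0 0.5" --pt "0 0 -80 0 1" --pt "-30 50 -107 0 1" --pt "-58 109 -107 -2 1" --pt "-100 150 -107 -5 1" --pt "-130 190 -107 -8 1" --pt "-160 230 -107 -11 1" --pt "-190 265 -107 -14 1" --pt "-220 300 -107 -17 1" --pt "-250 330 -107 -20 1" --pt "-262 347 -107 -20 1" --pt "-300 370 -107 -20 1" --pt "-340 390 -107 -20 1" --pt "-380 412 -107 -20 1" --pt "-420 435 -107 -20 1" --pt "-468 455 -107 -20 1" --pt "-510 458 -107 -20 1" --pt "-550 460 -107 -20 1" --pt "-590 461 -107 -20 1" --pt "-630 462 -107 -20 1"

```text
t: 1.77
eef_pos: [0.4666, -0.031, 0.36]
tool_rot: [-0.0, 0.699, 0.715, -0.0]
contact_force: [1.0, -0.4, -0.4]
gripper_width: 0.001
```

```bash
python3 - <<'E'
from h import *
o=bot.get_obs();print(o['eef_pos'],o['joint_vel'].round(2),o['q'].round(2))
q=o['tool_rot'];print(Ro.from_quat([q[1],q[2],q[3],q[0]]).as_matrix().round(3))
print(rel((.430,-.171,.30),o),rel((.430,-.171,.142),o))
E
```

```text
[ 0.46664878 -0.03100742  0.36000096] [ 0.53 -0.2   0.45  0.19  0.07 -0.    0.95] [-0.48  0.02  0.42  1.91 -0.01  1.22  1.54]
[[-0.024  1.    -0.   ]
 [ 1.     0.024 -0.   ]
 [-0.    -0.    -1.   ]]
[-139.1  -40.    60. ] [-139.1  -39.9  218. ]
```

step_arm --pt "-40 -10 20 0 1" --pt "-75 -20 60 0 1" --pt "-110 -30 95 0 1" --pt "-130 -38 130 0 1" --pt "-135 -40 170 0 1" --pt "-135 -40 170 0 1" --pt "-135 -40 170 0 1"

```text
t: 2.35
eef_pos: [0.4266, -0.1656, 0.1865]
tool_rot: [-0.003, 0.7, 0.714, -0.003]
contact_force: [-1.0, 0.6, -0.1]
gripper_width: -0.001
```

```bash
python3 - <<'E'
from h import *
c=cam('side','s1.png');o=bot.get_obs();print(o['t'],o['eef_pos'],o['contact_force'],rel((.430,-.171,.142),o))
a=c['frame'][150:350,310:500,::-1];cv2.imwrite('pics/s1z.png',cv2.resize(a,None,fx=3,fy=3,interpolation=cv2.INTER_CUBIC))
E
```

```text
2.4 [ 0.42862327 -0.1651055   0.18873318] [0.43014328 0.33179111 0.74445853] [-5.9  1.5 46.7]
```

View pics/s1z.png

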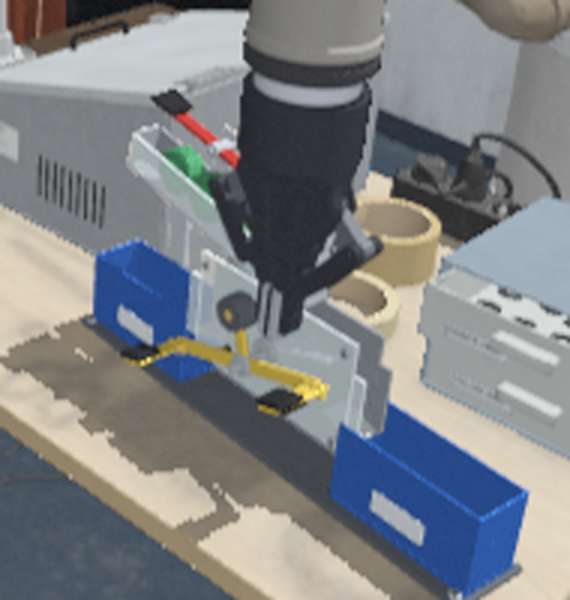

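step_arm --pt "-6 1 30 0 1" --pt "-6 1 45 0 1" --pt "-6 1 52 0 1" --pt "-6 1 58 0 1" --pt "-6 1 64 0 1" --pt "-6 1 70 0 1" --pt "-6 1 76 0 1" --pt "-6 1 82 0 1" --pt "-6 1 88 0 1" --pt "-6 1 94 0 1" --pt "-6 1 96 0 1" --pt "-6 1 96 0 1"

```text
t: 3.4
eef_pos: [0.4313, -0.1707, 0.0937]
tool_rot: [-0.001, 0.699, 0.716, -0.0]
contact_force: [0.1, -0.5, -0.2]
gripper_width: 0.0
```

```bash
python3 - <<'E'
from h import *
c=cam('side','s2.png');o=bot.get_obs();print(o['t'],o['eef_pos'],o['contact_force'])
a=c['frame'][150:350,310:500,::-1];cv2.imwrite('pics/s2z.png',cv2.resize(a,None,fx=3,fy=3,interpolation=cv2.INTER_CUBIC))
E
```

```text
3.45 [ 0.43146665 -0.17086912  0.09400451] [ 0.2858817  -0.88934663  0.88140637]
```

View pics/s2z.png

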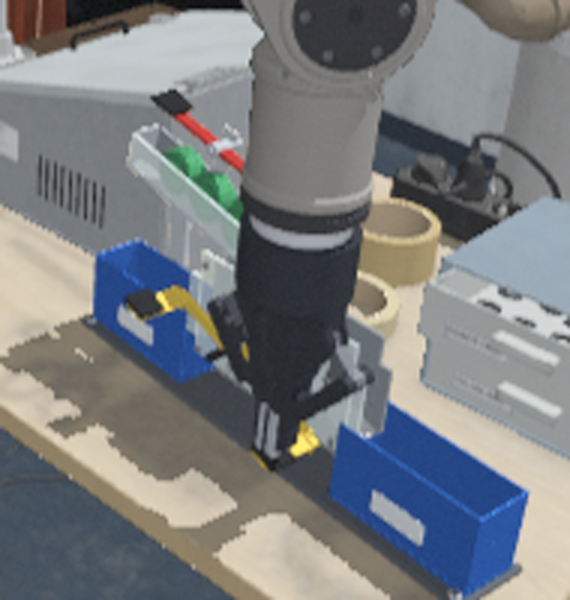

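step_arm --pt "0 0 -30 0 1" --pt "0 0 -70 0 1" --pt "0 0 -110 0 1" --pt "0 0 -150 0 1" --pt "0 0 -190 0 1" --pt "20 10 -220 0 1" --pt "60 25 -225 0 1" --pt "100 42 -225 0 1" --pt "140 60 -225 0 1" --pt "175 75 -225 0 1" --pt "205 85 -225 0 1" --pt "216 89 -215 0 1" --pt "216 89 -200 0 1" --pt "216 89 -200 0 1" --pt "216 89 -200 0 1"

```text
t: 4.7
eef_pos: [0.5147, 0.0464, 0.2938]
tool_rot: [-0.0, 0.699, 0.715, -0.001]
contact_force: [-0.3, 0.1, 0.7]
gripper_width: -0.0
```

```bash
python3 - <<'E'
from h import *
c=cam('side','s3.png');o=bot.get_obs();print(o['t'],o['eef_pos'],o['contact_force'],rel((.515,.047,.254),o))
a=c['frame'][110:310,310:500,::-1];cv2.imwrite('pics/s3z.png',cv2.resize(a,None,fx=3,fy=3,interpolation=cv2.INTER_CUBIC))
c=cam('top','t3.png');a=c['frame'][150:235,320:500,::-1];cv2.imwrite('pics/t3z.png',cv2.resize(a,None,fx=4,fy=4,interpolation=cv2.INTER_CUBIC))
P=pts(c); 
for n,(u,v) in (('R',(442,216)),('L',(384,216))): print(n,np.median(P[v-2:v+3,u-2:u+3].reshape(-1,3),0))
E
```

```text
4.75 [0.51520796 0.0460772  0.29455025] [-0.45484343 -0.25940424  0.19052546] [ 0.9 -0.2 40.5]
R [0.36272984 0.02991166 0.73076891]
L [ 0.4349626  -0.01550558  0.10933376]
```

View pics/s3z.png

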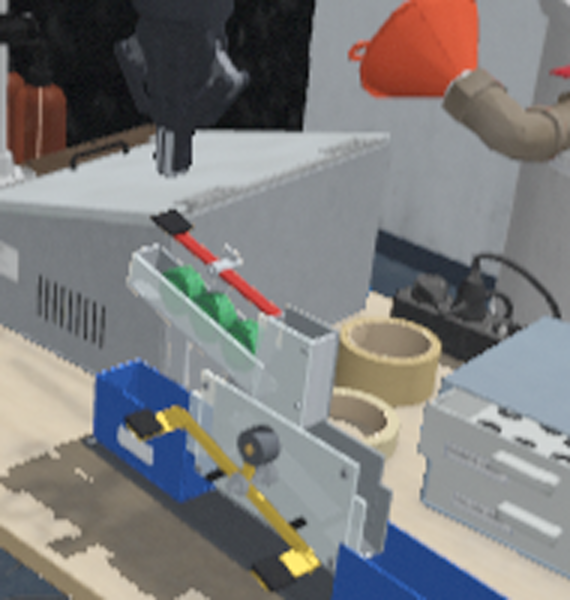

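View pics/t3z.png

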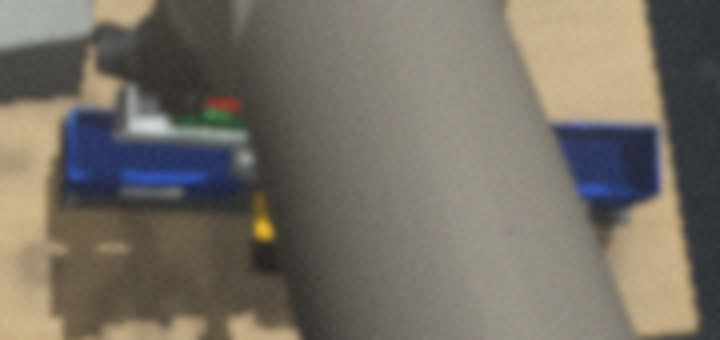

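step_arm --pt "1 0 25 0 1" --pt "1 0 36 0 1" --pt "1 0 41 0 1" --pt "1 0 46 0 1" --pt "1 0 52 0 1" --pt "1 0 58 0 1" --pt "1 0 64 0 1" --pt "2 0 70 0 1" --pt "2 0 71 0 1" --pt "2 0 71 0 1"

```text
t: 5.63
eef_pos: [0.5162, 0.0487, 0.2247]
tool_rot: [0.0, 0.699, 0.715, 0.0]
contact_force: [-4.8, -0.2, 16.8]
gripper_width: 0.001
```

```bash
cat > look.py <<'E'
from h import *
import sys
from m import meas
k=sys.argv[1]
c=cam('side',f's{k}.png');o=bot.get_obs();print(o['t'],o['eef_pos'],o['contact_force'])
a=c['frame'][150:350,310:500,::-1];cv2.imwrite(f'pics/s{k}z.png',cv2.resize(a,None,fx=3,fy=3,interpolation=cv2.INTER_CUBIC))
E
python3 look.py 4
```

```text
5.6833 [0.51612334 0.04868768 0.22474985] [-4.24333327  0.27315094 16.13030949]
```

View pics/s4z.png

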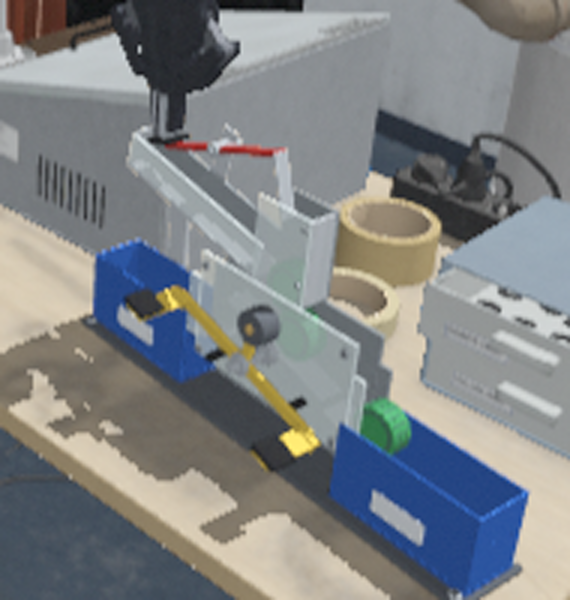

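step_arm --pt "0 0 0 0 1" --pt "0 0 0 0 1" --pt "0 0 0 0 1" --pt "0 0 0 0 1" --pt "0 0 0 0 1" --pt "0 0 0 0 1" --pt "0 0 0 0 1" --pt "0 0 0 0 1" --pt "0 0 0 0 1" --pt "0 0 0 0 1" --pt "0 0 0 0 1" --pt "0 0 0 0 1" --pt "0 0 0 0 1" --pt "0 0 0 0 1" --pt "0 0 0 0 1" --pt "0 0 0 0 1" --pt "0 0 0 0 1" --pt "0 0 0 0 1"

```text
t: 7.18
eef_pos: [0.5161, 0.0487, 0.2248]
tool_rot: [0.001, 0.699, 0.715, 0.001]
contact_force: [-4.5, -0.6, 16.0]
gripper_width: 0.002
```

```bash
python3 look.py 5; python3 - <<'E'
from h import *
c=bot.read_camera('top');a=c['frame'][150:235,320:500,::-1];cv2.imwrite('pics/t5z.png',cv2.resize(a,None,fx=4,fy=4,interpolation=cv2.INTER_CUBIC))
E
```

```text
7.2333 [0.51614787 0.04867842 0.22475775] [-4.90134111 -0.90180002 15.05446713]
```

View pics/s5z.png

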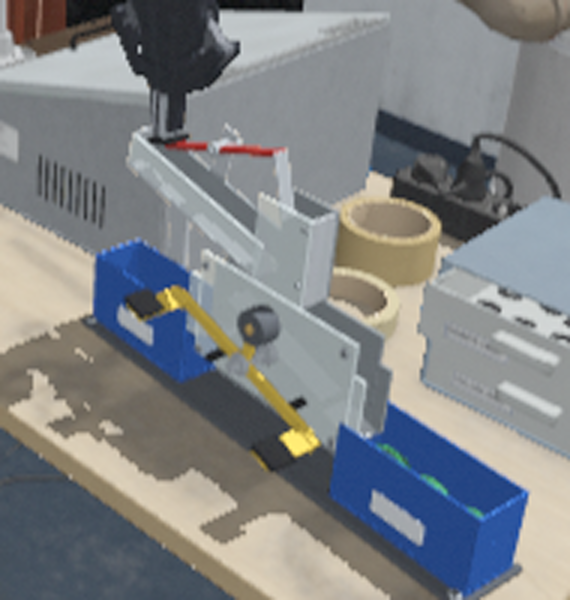

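View pics/t5z.png

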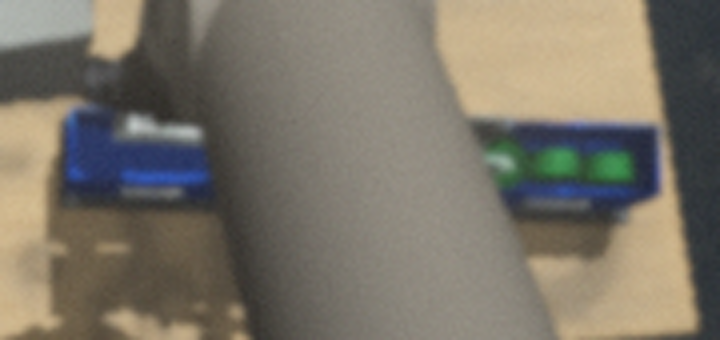

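All three caps lie in the right tray: side view at about (395,455), (432,485) and (475,512) in the crop, and three green caps in the top view. I'll let go now.

step_arm --pt "0 0 -8 0 1" --pt "0 0 -18 0 1" --pt "0 0 -30 0 1" --pt "0 0 -50 0 1" --pt "0 0 -80 0 1" --pt "0 0 -120 0 1" --pt "30 -20 -140 0 1" --pt "70 -30 -140 0 1" --pt "110 -40 -140 0 1" --pt "150 -50 -140 0 1" --pt "180 -60 -140 0 1" --pt "200 -60 -140 0 1" --pt "200 -60 -140 0 1" --pt "200 -60 -140 0 1" --pt "200 -60 -140 0 1" --pt "200 -60 -140 0 1"

```text
t: 8.62
eef_pos: [0.4511, 0.246, 0.3632]
tool_rot: [0.0, 0.699, 0.715, -0.0]
contact_force: [1.0, 0.5, 0.1]
gripper_width: -0.001
```

```bash
python3 look.py 6; python3 - <<'E'
from m import *
c=cam('top','t6.png');P=pts(c)
hsv=cv2.cvtColor(c['frame'],cv2.COLOR_RGB2HSV);m=cv2.inRange(hsv,(50,100,40),(85,255,255))
n,l,st,ce=cv2.connectedComponentsWithStats(m)
for i in range(1,n):
    if st[i,4]>8: print(st[i],np.median(P[l==i],0).round(3))
print('pads',[np.median(P[v-2:v+3,u-2:u+3].reshape(-1,3),0).round(3) for u,v in((442,216),(384,216),(365,174))])
E
```

```text
8.6667 [0.45107574 0.24610334 0.36333078] [ 0.06230828 -0.61824605 -0.0763635 ]
[453 187  13   7  71] [ 0.514 -0.235  0.044]
[467 188  12   8  80] [ 0.511 -0.273  0.044]
pads [array([ 0.444, -0.198,  0.001]), array([ 0.435, -0.015,  0.109]), array([0.516, 0.049, 0.232])]
```

View pics/s6.png

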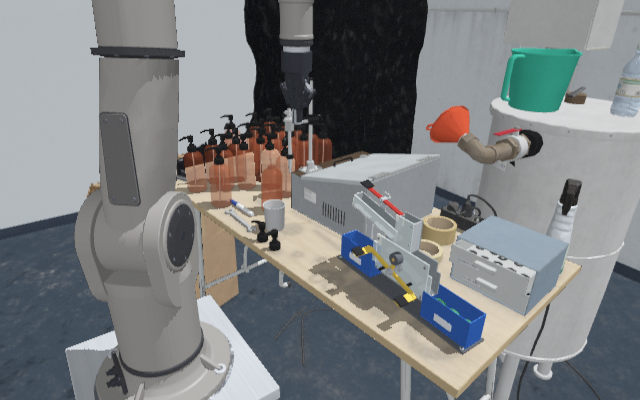

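View pics/t6.png

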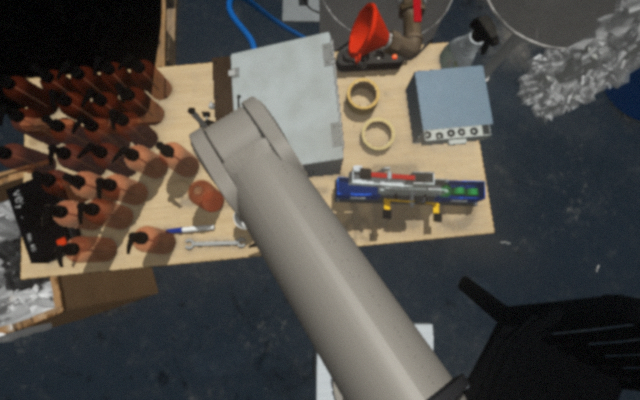

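```bash
python3 - <<'E'
from h import *
for n,(x0,x1,y0,y1) in (('top',(425,490,172,212)),('side',(415,490,275,350))):
    c=bot.read_camera(n);P=pts(c);fr=c['frame'].astype(int)
    cv2.imwrite(f'pics/{n}7z.png',cv2.resize(c['frame'][y0:y1,x0:x1,::-1],None,fx=8,fy=8,interpolation=cv2.INTER_CUBIC))
    g=(fr[...,1]>fr[...,0]+25)&(fr[...,1]>fr[...,2]+8);m=np.zeros(g.shape,np.uint8);m[y0:y1,x0:x1]=g[y0:y1,x0:x1]
    k,l,st,ce=cv2.connectedComponentsWithStats(m)
    for i in range(1,k):
        if st[i,4]>4:
            q=P[l==i];print(n,st[i],np.median(q,0).round(3),q[:,2].max().round(3))
E
```

```text
top [442 186  37  11 245] [ 0.512 -0.24   0.043] 0.13
side [438 298   8   7  14] [ 0.523 -0.204  0.047] 0.049
side [451 308   8   6  13] [ 0.522 -0.241  0.046] 0.614
```

View pics/top7z.png

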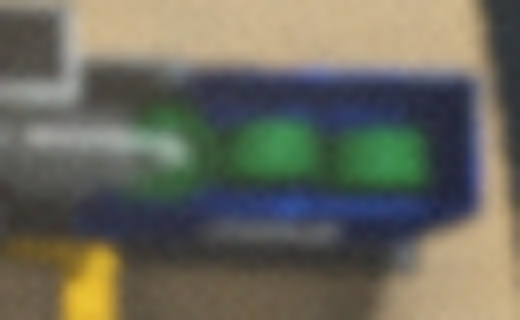

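View pics/side7z.png

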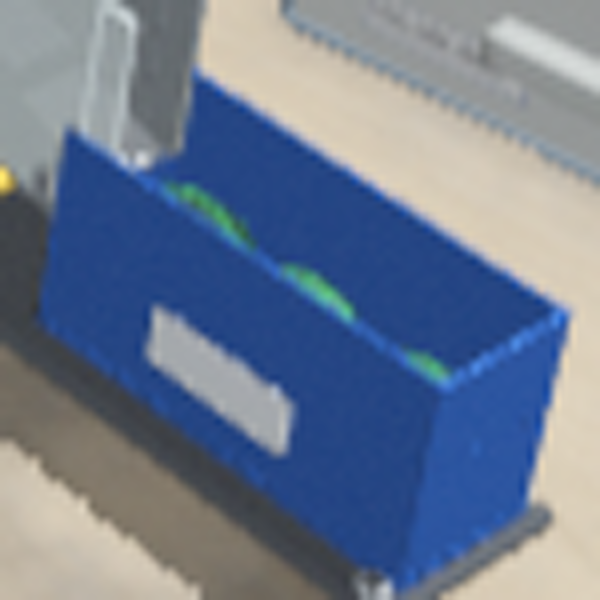

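```bash
python3 -c "
from station import bot
print(bot.hand_in())"
```

```text
the job is handed in; nothing more can be done
None
```

The diverter now feeds the right tray, all three green caps are in it, and the red stop is shut again. I handed the job in at about 8.8 s.

- **Seesaw:** I pressed the raised right pad down with the closed fingertips until it tipped over. The left pad then measured 0.109 m high, its raised position. It read the same after the caps had run.
- **Stop:** I then pressed the stop pad onto its rigid stop, at about 16 N, and held it for about 1.5 s, until the pictures showed all three caps in the tray.
- **Last checks:** The stop pad was back at 0.232 m, its shut height. The cap surfaces I could measure in the right tray were about 0.044 to 0.049 m high. The third cap was partly hidden behind the clear pane and the tray wall, but it showed inside the tray in both views.
- **Nothing else touched:** The arm was clear of everything, with contact force near zero. In the side view the bottle, beaker and pump heads looked unmoved. I did not measure their positions, and the arm hid part of them from the top camera.

The two cameras differed by about 5 to 8 mm in y on the pad positions, so I aimed between them. No check failed.

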